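# Show a specimen jar to the scanner and uncap it

### The arm

A 7-joint arm with a two-finger parallel gripper is mounted at the origin on a cart in front of the work surface, level with it; the furniture and walls round the work are solid. World frame = base frame: x ahead of the robot, y to its left, z up, the work surface at z = 0. Lengths are in m, angles in rad, forces in N, time in s.
With the tool pointing down it reaches from about 0.4 to 0.85 m from the base axis. Payload 10.4 kg.
Tool frame: the origin (TCP) lies on the centre line of the jaws, within the pads' length; the fingertips stand 11 mm ahead of it and the grasp point (between the pads) lies 8 mm behind it (manip.finger_overhang is the distance from the TCP to the fingertips, in m); z points along the fingers, y is the line along which they close (so a half turn about z gives the same grasp; the last joint's range is limited). The gripper opens to 85 mm and grips with 20 to 120 N. Pads are 22 mm wide; open, the fingers measure 114 mm over their backs; the gripper's body (76 mm by 85 mm) begins 54 mm behind the grasp point. The pads swing forward as they close: fully open they stand 13 mm farther back than shut.
Start: joints at [1.102, 0.332, -0.065, 1.46, 0.022, 1.35, -0.088], TCP at [0.27, -0.564, 0.242] pointing down, gripper open.
Joint ranges: [-2.6, 2.6], [-0.5, 2.12], [-1.47, 1.34], [0.16, 2.42], [-1.27, 4.41], [0.06, 2.06], [-2.6, 2.6]. Speed limits (rad/s): [2.22, 2.22, 2.79, 2.79, 3.14, 3.14, 3.14].

### API

Orientations are given as a unit quaternion [x, y, z, w].
In Python, from workcell import manip, imaging, workorder gives the robot as it stands.
- The arm moves only by the tool jog_arm, never from a script. Its argument "deltas" is a list of rows, each an object with "gripper": the opening, from 0 (shut) to 1 (fully open); "offset": the shift along the tool's x, y, z in m, a list of three; "rotation": the turn, a rotation vector about the tool's x, y, z in degrees, a list of three. In form: [{"gripper": gripper, "offset": [tx, ty, tz], "rotation": [ax, ay, az]}, ...]. A call has 1 to 20 rows; each row shifts and turns the commanded pose from where the row before left it, along the tool's axes as they then stand; what a row does not reach is not made up. A row lasts 1/10 s, in which the tool goes at most 50 mm and 8.59 degrees, less where a joint would pass 70% of its speed; a pose out of reach is approached as far as the arm can. A call with a gripper value outside its range is refused whole. The fingers move at their own pace and stop on an object; "newtons" is the grip in N (left out, the last holds). Time passes only in rows, so rows that do not move let the fingers close. It gives the time, the measured TCP pose, the force, the opening and the grip force at its end, in the units of the state.
- manip.get_obs(): the state, without advancing time (a new reading comes with each control period).
- imaging.camera(name): name is "scene" or "top"; returns the picture (480x640x3 uint8, blue, green, red); there is no depth.
- imaging.camera_model(name): a dict with "camera_matrix" (3x3 intrinsics, pixels), "world_to_cam" (4x4, takes a point from world to camera coordinates). Camera axes: x right, y up, looking along -z (the intrinsics and any distortion apply to the point x, -y, -z); pixel columns grow to the right and rows downward; lengths in m; the calibration is good to about 2 mm. A picture is of the moment at which its call begins. camera_model takes no time and is no camera call.
- workorder.hand_in(): hands the job in; it is judged then, once.
The state is a dict: "clock": time; "joint_pos": joint angles; "joint_velocities": joint speeds; "tau": joint torques, N m; "position": TCP position; "ee_rot": TCP orientation; "ft_force": force on the tool from outside, world axes, zero at the start; "torque": the same for the moment, N m; "grip_width": opening from 0.0 (shut) to 1.0 (fully open); "grasp_force": force on a finger pad.
Only numpy, scipy, OpenCV 4.12 (cv2) and the standard library are available. Lean on these libraries where they do the work, as an engineer would, in place of code of your own. Each camera call takes 0.05 s, during which the arm holds its last target. There are 200 camera calls.

### The job

Turn the specimen jar counter-clockwise (seen from above) in its nest, closed as it is, until its labelled side squarely faces the scanner block and its ears rest against the stop posts, and keep it there for about a second to be read. Then, with the posts bracing the jar, unscrew the tight cap counter-clockwise only until it comes free, lift it straight up off the jar and finish still holding it in the gripper, level, centred and a couple of centimetres above the open mouth. The jar must stay seated in the nest and facing the scanner, and the vials, the carton and the syringe beside it must be left alone.

Things in the scene. Friction and masses are not known exactly. Their poses are not given: they have to be found in the camera images.
- station: Fixed decapping station: aluminium base plate 110 x 235 x 12 mm (x -55 to 55, y -145 to 90 mm) with a grey round nest (inner diameter 67 mm, outer 84, top 40 mm above the table) and a grey scanner block (64 x 40 mm, top 74 mm above the table) centred 112 mm along station -y. Origin on the table at the nest's axis, z up.
- scan_window (a point): Middle of the scanner's dark window, 90 mm from the nest's axis along station -y, 50 mm above the table; it looks along station +y at the jar. The label faces it when jar +x points along station -y.
- stop_post (a point): Top of one of two square steel stop posts (10 mm, 61 mm above the table) on opposite sides of the nest, near station +x and -x. The jar's ears meet both posts, which stop the jar from turning farther counter-clockwise, just when (within 2 degrees) the label faces the scanner; they brace it while the cap is unscrewed.
- jar: White plastic specimen jar, 64 mm diameter, 0.2 to 0.42 kg, loose, upright in the nest with 1.5 mm play, its underside 14 mm above the table, on a low boss. Origin at the centre of its underside, z up, +x out through the label. Ears (8 mm wide, reaching 46 mm out, 31 to 43 mm up) at +y and -y. Turns easily in the nest (0.05 N m), also by its closed cap.
- jar_mark (a point): Middle of the jar's label (white paper with black bars; a small ridge above it on the shoulder), 33 mm from the axis on the jar's +x side, 48 mm above its underside. At the start it points 0.5 to 1.2 rad clockwise (from above) of the scanner.
- jar_mouth (a point): Centre of the jar's mouth (top of the sprung seal when uncapped): 102 mm above the jar's underside. The cap's rim is level with it when the cap has been raised 22 mm.
- cap: White ribbed screw cap, 54 mm diameter, 24 mm high, 40 g, loose but locked on the jar by three lugs. Origin at the centre of its lower rim, z up. Closed, the rim is 80 mm above the jar's underside, cap x along jar x. Turned counter-clockwise 0.65 rad against the jar it comes free and rises 2 mm; from 0.7 to 1.4 rad it lifts straight off; near 1.45 rad it meets a dead stop.
- cap_grip (a point): On the cap's axis 16 mm above its lower rim: where to grip it across its 54 mm. The jar's shoulder (64 mm wide) lies 13 mm below the rim. A sprung seal presses the cap up with about 20 N, so it is tight: 0.25 to 0.4 N m to turn it against the jar. Closed, it cannot be pulled off or turned clockwise.
- cap_mark (a point): Outer end of the raised ridge on the cap's top, 22 mm from the axis on the cap's +x side; in line with the label when closed.
- vial_a: Small glass vial, 17 mm diameter, 40 mm high, standing on the base plate at the end away from the scanner; leave alone. Origin at the centre of its underside.
- vial_b: A second such vial beside it; leave alone.
- carton: Small flat medicine carton, 86 x 67 x 25 mm, lying on the table beyond the station; leave alone. Origin at the centre of its underside.
- syringe: Thin syringe, 112 mm long, lying on the table on the robot's side of the station; leave alone. Origin at the centre of its underside.
There are look-alikes about, which are no part of the job. There is more than one size of the cap; the one meant has the size given above.

How it is judged:
By the outcome, as a careful person would: the job done as asked, in the order asked, and still so for the second after the job is handed in, while the arm keeps its last pose, push and grip.
It also fails if it takes over 45 s, if anything falls off the work surface, if the arm or the gripper's body presses on something with over 40 N, if the wrist force passes 120 N, or if a joint passes its speed limit or range.

## Working session

There is one attempt and no reset: what is moved stays moved. The work goes in short steps, Python scripts to look and compute and a tool call to move; the robot and the scene stay as the last step left them, time stands still between calls to the robot, and variables do not carry over. Pictures are saved under pics/ and viewed, at most 10 in all, crops included, and the job is handed in when it is done.

Besides the shell and the picture viewer there is one more tool, called after ">>>" as name([rows], argument=value, ...), one row to a line, values as JSON. jog_arm: Moves the arm, as the interface text tells. Its arguments: {"type":"object","properties":{"deltas":{"type":"array","items":{"type":"object","properties":{"gripper":{"type":"number"},"offset":{"type":"array","items":{"type":"number"}},"rotation":{"type":"array","items":{"type":"number"}}}}},"newtons":{"type":"number"}},"required":["deltas"]}

```bash
mkdir -p pics; ls; python3 - <<'E'
from workcell import manip, imaging
import cv2, numpy as np
print(manip.get_obs())
for n in ("scene","top"):
    cv2.imwrite(f"pics/{n}0.png", imaging.camera(n))
    m=imaging.camera_model(n); print(n,m)
E
```

```text
pics
{'clock': 0.0, 'joint_pos': array([ 1.10237655,  0.33290408, -0.064692  ,  1.46095015,  0.02160838,
        1.34989178, -0.08849502]), 'joint_velocities': array([-0.00112473,  0.00129875,  0.00190114, -0.00102447, -0.00098252,
        0.00131998, -0.00130869]), 'tau': array([-4.20965098e-04, -6.25444436e+01,  4.85468970e-02, -3.91595578e+01,
        1.61043461e-02,  9.98059666e-03,  1.03386628e-05]), 'position': array([ 0.26933158, -0.56358993,  0.24149157]), 'ee_rot': array([ 9.75255777e-01,  2.21078352e-01, -1.98811627e-04, -7.01153761e-04]), 'ft_force': array([ 0.48295554, -0.18689705,  0.45477566]), 'torque': array([-0.0191793 , -0.00850408, -0.07676823]), 'grasp_force': 0.0, 'grip_width': 0.9978003503738655}
scene {'camera_matrix': array([[558.17437439,   0.        , 326.29010972],
       [  0.        , 558.17437439, 240.23606121],
       [  0.        ,   0.        ,   1.        ]]), 'world_to_cam': array([[ 0.72499973, -0.68855108,  0.01651664, -0.40319817],
       [ 0.3234076 ,  0.36150398,  0.87448407, -0.2720074 ],
       [-0.60809778, -0.62865912,  0.48477294, -0.56263382],
       [ 0.        ,  0.        ,  0.        ,  1.        ]])}
top {'camera_matrix': array([[436.40912154,   0.        , 322.22457663],
       [  0.        , 436.40912154, 236.21543399],
       [  0.        ,   0.        ,   1.        ]]), 'world_to_cam': array([[-0.02883297, -0.99919856,  0.02776515,  0.01227254],
       [ 0.99383895, -0.02568235,  0.10781723, -0.56117587],
       [-0.10701775,  0.03070278,  0.99378294, -0.89395249],
       [ 0.        ,  0.        ,  0.        ,  1.        ]])}
```

View pics/scene0.png

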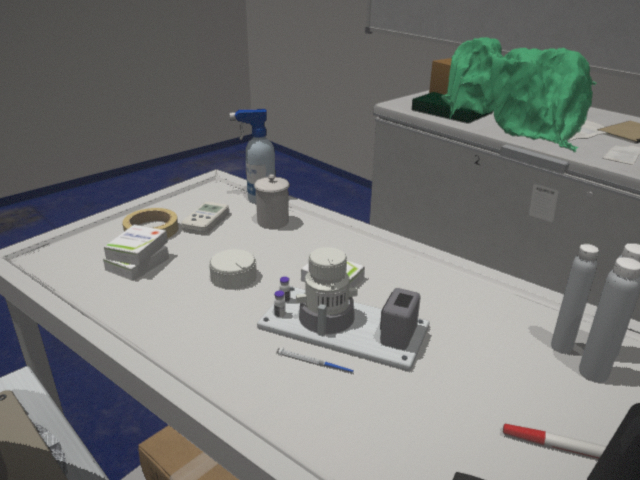

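View pics/top0.png

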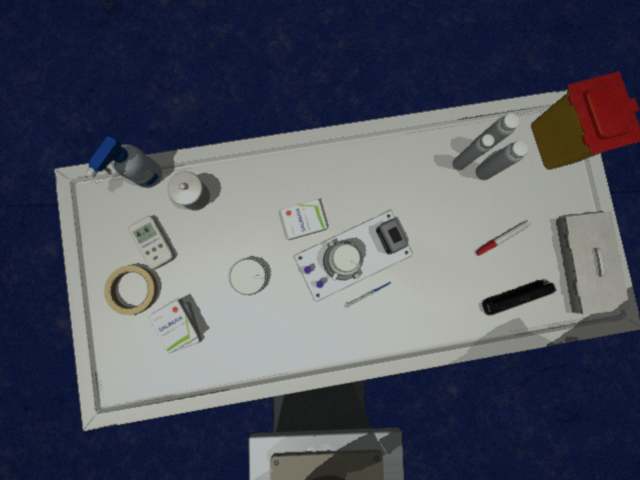

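Scene and top views: the closed jar sits in the station nest at top (345,258) / scene (327,265). Other things that could be taken for it are:
- The loose larger lid at top (248,276) / scene (233,268).
- The lidded tin at top (187,188) / scene (272,203).

I choose the cap on the jar in the nest and will check it in one close crop.

```bash
python3 - <<'E'
import cv2, numpy as np
s=cv2.imread("pics/scene0.png"); t=cv2.imread("pics/top0.png")
a=cv2.resize(t[200:310,285:420],None,fx=5,fy=5,interpolation=cv2.INTER_CUBIC)[:,:]
b=cv2.resize(s[240:370,255:435],None,fx=4.4,fy=4.4,interpolation=cv2.INTER_CUBIC)
cv2.imwrite("pics/cropA.png",a); cv2.imwrite("pics/cropB.png",b); print(a.shape,b.shape)
E
```

```text
(550, 675, 3) (572, 792, 3)
```

View pics/cropA.png

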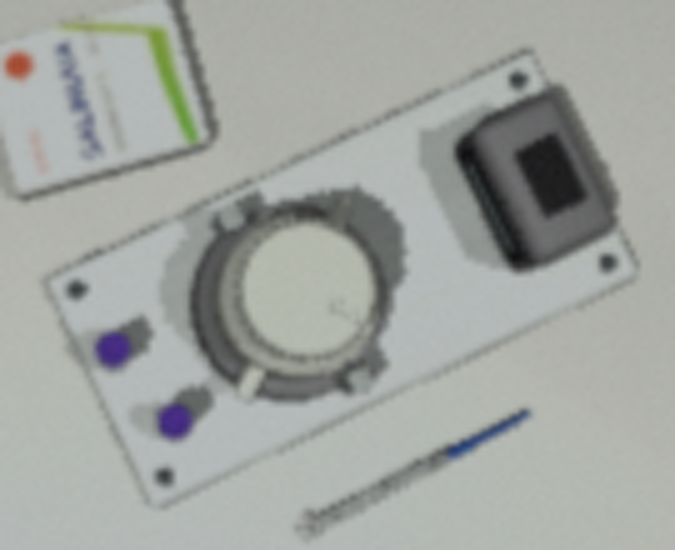

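View pics/cropB.png

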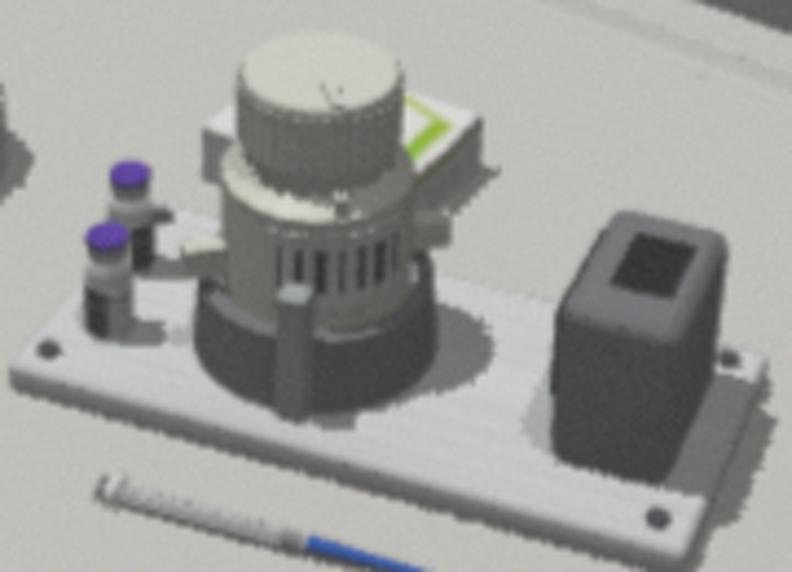

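Crops: the cap top is at crop A (310,288), i.e. top (347,257.6). It has a ridge toward (360,320), an ear at (250,382), posts at (232,218) and (362,375), and plate corners at (528,48), (640,270), (158,508) and (45,278). The label bars face crop B (335,260). This is the right jar, and the diameter check follows.

```bash
cat > h.py <<'E'
import numpy as np, cv2
from workcell import manip, imaging
def ray(n,uv,z):
    m=imaging.camera_model(n); K=m["camera_matrix"]; T=m["world_to_cam"]; R=T[:3,:3]
    d=np.linalg.inv(K)@np.r_[uv,1]; d=R.T@(d*[1,-1,-1]); c=-R.T@T[:3,3]
    return c+d*(z-c[2])/d[2]
def proj(n,p):
    m=imaging.camera_model(n); T=m["world_to_cam"]; q=T[:3,:3]@np.asarray(p)+T[:3,3]
    q=m["camera_matrix"]@(q*[1,-1,-1]); return q[:2]/q[2]
E
python3 - <<'E'
from h import *
A=lambda u,v:((u+.5)/5-.5+285,(v+.5)/5-.5+200)
B=lambda u,v:((u+.5)/4.4-.5+255,(v+.5)/4.4-.5+240)
# plate corners, CCW order: scanner ends first
c=np.array([ray("top",A(*p),.012) for p in [(528,48),(640,270),(158,508),(45,278)]])[:,:2]
print(c)
neg=(c[0]+c[1])/2; pos=(c[2]+c[3])/2; d=neg-pos; print("len",np.linalg.norm(d),np.linalg.norm(c[0]-c[1]))
ey=-d/np.linalg.norm(d); o=pos-ey*.09; o2=neg+ey*.145; print("axis from plate",o,o2,"dir -y deg",np.degrees(np.arctan2(-ey[1],-ey[0])))
t=cv2.imread("pics/top0.png"); g=cv2.cvtColor(t,cv2.COLOR_BGR2GRAY)
hsv=cv2.cvtColor(t,cv2.COLOR_BGR2HSV); print("cap px",hsv[256,345],"jar",g[275,335],"plate",hsv[250,370])
posts=[ray("top",A(*p),.061)[:2] for p in [(232,218),(362,375)]]; print("posts",posts,np.mean(posts,0),np.linalg.norm(posts[0]-posts[1]))
sc=ray("top",A(550,175),.074)[:2]; print("scanner top",sc)
ctr=ray("top",A(310,288),.118)[:2]; print("cap",ctr)
L=ray("top",A(243,288),.118)[:2];R=ray("top",A(377,288),.118)[:2]; print("cap dia",np.linalg.norm(L-R))
ce=ray("scene",B(321,72),.118)[:2]; print("cap scene",ce)
for n,p,q in(("top",A(360,320),ctr),("scene",B(338,104),ce)):
  r=ray(n,p,.118)[:2]-q; print("ridge",n,np.linalg.norm(r),np.degrees(np.arctan2(r[1],r[0])))
r=ray("scene",B(335,258),.062)[:2]; print("label", r, np.degrees(np.arctan2(*(r-ce)[::-1])))
e=ray("top",A(250,382),.057)[:2]-ctr; print("ear",np.linalg.norm(e),np.degrees(np.arctan2(e[1],e[0])))
E
```

```text
[[ 0.61873663 -0.15379208]
 [ 0.5204063  -0.19800804]
 [ 0.42478784  0.01316665]
 [ 0.52389406  0.05895942]]
len 0.232372984483597 0.10781421517598268
axis from plate [ 0.51122452 -0.04603204] [ 0.51014793 -0.04363577] dir -y deg -65.80662752384269
cap px [ 44  15 185] jar 181 plate [ 84   7 185]
posts [array([ 0.54316372, -0.01964838]), array([ 0.47774797, -0.07051618])] [ 0.51045584 -0.04508228] 0.08286586861069803
scanner top [ 0.55608339 -0.14851077]
cap [ 0.51038335 -0.04571428]
cap dia 0.05123629676323472
cap scene [ 0.50894298 -0.0494668 ]
ridge top 0.022588956150794155 -124.2713434004871
ridge scene 0.020164039270172875 -118.37286454000966
label [ 0.49718153 -0.0697672 ] -120.0867324636356
ear 0.0398528171994318 148.86534763393647
```

The choice is confirmed: 51–54 mm cap, axis about (0.5105, −0.0455). The scanner lies at −66° and the label at about −120.5°, so about 55° counter-clockwise is needed. The current tool yaw of 25° suits the whole turn, so I only need to translate.

>>> jog_arm([
  {"gripper": 1, "offset": [0.015, -0.012, 0], "rotation": [0, 0, 0]},
  {"gripper": 1, "offset": [0.03, -0.025, 0], "rotation": [0, 0, 0]},
  {"gripper": 1, "offset": [0.03, -0.025, 0], "rotation": [0, 0, 0]},
  {"gripper": 1, "offset": [0.03, -0.025, 0], "rotation": [0, 0, 0]},
  {"gripper": 1, "offset": [0.03, -0.025, 0], "rotation": [0, 0, 0]},
  {"gripper": 1, "offset": [0.03, -0.025, 0], "rotation": [0, 0, 0]},
  {"gripper": 1, "offset": [0.03, -0.025, 0], "rotation": [0, 0, 0]},
  {"gripper": 1, "offset": [0.03, -0.025, 0], "rotation": [0, 0, 0]},
  {"gripper": 1, "offset": [0.03, -0.025, 0], "rotation": [0, 0, 0]},
  {"gripper": 1, "offset": [0.03, -0.025, 0], "rotation": [0, 0, 0]},
  {"gripper": 1, "offset": [0.03, -0.025, 0], "rotation": [0, 0, 0]},
  {"gripper": 1, "offset": [0.03, -0.025, 0], "rotation": [0, 0, 0]},
  {"gripper": 1, "offset": [0.03, -0.025, 0], "rotation": [0, 0, 0]},
  {"gripper": 1, "offset": [0.03, -0.025, 0], "rotation": [0, 0, 0]},
  {"gripper": 1, "offset": [0.03, -0.022, 0], "rotation": [0, 0, 0]},
  {"gripper": 1, "offset": [0.006, -0.004, 0], "rotation": [0, 0, 0]},
  {"gripper": 1, "offset": [0, 0, 0], "rotation": [0, 0, 0]},
], newtons=60)

```text
clock: 1.8
position: [0.511, -0.045, 0.2419]
ee_rot: [0.975, 0.222, -0.0, -0.0]
ft_force: [-0.2, -0.5, 0.4]
grip_width: 0.997
grasp_force: 0.0
```

>>> jog_arm([
  {"gripper": 1, "offset": [-0.001, 0.0005, 0.02], "rotation": [0, 0, 0]},
  {"gripper": 1, "offset": [0, 0, 0.025], "rotation": [0, 0, 0]},
  {"gripper": 1, "offset": [0, 0, 0.025], "rotation": [0, 0, 0]},
  {"gripper": 1, "offset": [0, 0, 0.025], "rotation": [0, 0, 0]},
  {"gripper": 1, "offset": [0, 0, 0.015], "rotation": [0, 0, 0]},
  {"gripper": 1, "offset": [0, 0, 0.01], "rotation": [0, 0, 0]},
  {"gripper": 1, "offset": [0, 0, 0.01], "rotation": [0, 0, 0]},
  {"gripper": 1, "offset": [0, 0, 0.009], "rotation": [0, 0, 0]},
  {"gripper": 1, "offset": [0, 0, 0], "rotation": [0, 0, 0]},
])

```text
clock: 2.7
position: [0.5097, -0.0475, 0.1025]
ee_rot: [0.975, 0.221, -0.001, -0.0]
ft_force: [-1.0, -0.1, -0.5]
grip_width: 1.002
grasp_force: 0.0
```

```bash
python3 - <<'E'
from h import *
print(manip.finger_overhang)
for n,(u0,u1,v0,v1) in (("scene",(240,440,150,330)),):
    im=imaging.camera(n); cv2.imwrite("pics/desc.png",cv2.resize(im[v0:v1,u0:u1],None,fx=3.3,fy=3.3,interpolation=cv2.INTER_CUBIC))
E
```

```text
0.011
```

View pics/desc.png

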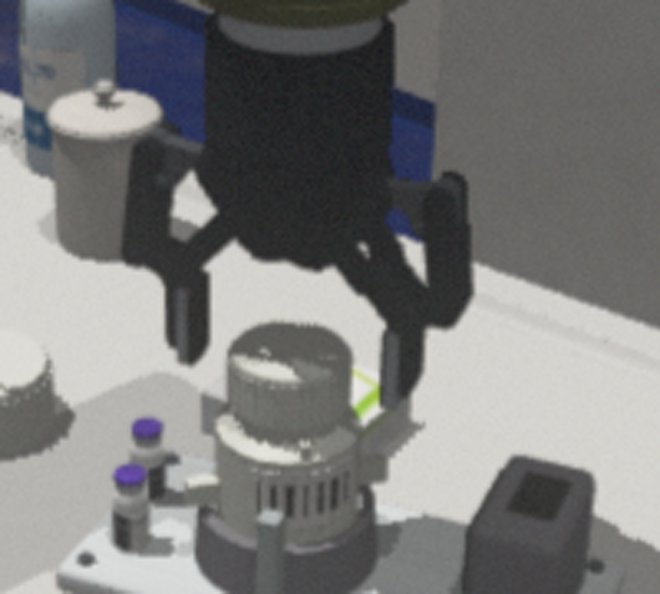

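The pads straddle the cap (pads at crop (185,340) and (395,385), cap at (290,375)), and nothing touches. I'll make a small centring correction and close.

>>> jog_arm([
  {"gripper": 1, "offset": [0.001, -0.0005, 0], "rotation": [0, 0, 0]},
  {"gripper": 0.75, "offset": [0, 0, 0], "rotation": [0, 0, 0]},
  {"gripper": 0.62, "offset": [0, 0, 0], "rotation": [0, 0, 0]},
  {"gripper": 0.4, "offset": [0, 0, 0], "rotation": [0, 0, 0]},
  {"gripper": 0.4, "offset": [0, 0, 0], "rotation": [0, 0, 0]},
  {"gripper": 0.4, "offset": [0, 0, 0], "rotation": [0, 0, 0]},
], newtons=60)

```text
clock: 3.35
position: [0.5114, -0.0462, 0.104]
ee_rot: [0.975, 0.221, 0.001, 0.0]
ft_force: [-0.1, 1.1, 5.9]
grip_width: 0.611
grasp_force: 62.0
```

```bash
python3 - <<'E'
from h import *
o=manip.get_obs(); print({k:np.round(o[k],4) for k in ("position","ft_force","torque","grip_width","grasp_force","joint_pos")})
E
```

```text
{'position': array([ 0.5114, -0.0462,  0.104 ]), 'ft_force': array([-0.148 ,  1.0741,  5.9434]), 'torque': array([ 0.0488,  0.23  , -0.0252]), 'grip_width': np.float64(0.6111), 'grasp_force': np.float64(62.0152), 'joint_pos': array([ 0.4735,  0.2607, -0.5281,  1.8906,  0.1526,  1.0284, -1.2437])}
```

>>> jog_arm([
  {"gripper": 0.4, "offset": [0, 0, 0], "rotation": [0, 0, -2]},
  {"gripper": 0.4, "offset": [0, 0, 0], "rotation": [0, 0, -4]},
  {"gripper": 0.4, "offset": [0, 0, 0], "rotation": [0, 0, -5]},
  {"gripper": 0.4, "offset": [0, 0, 0], "rotation": [0, 0, -5]},
  {"gripper": 0.4, "offset": [0, 0, 0], "rotation": [0, 0, -4]},
  {"gripper": 0.4, "offset": [0, 0, 0], "rotation": [0, 0, 0]},
])

```text
clock: 3.95
position: [0.5114, -0.0467, 0.104]
ee_rot: [0.922, 0.388, 0.0, 0.001]
ft_force: [-1.3, -1.3, 5.6]
grip_width: 0.617
grasp_force: 62.1
```

```bash
cat >> h.py <<'E'
def st():
    from scipy.spatial.transform import Rotation as R
    o=manip.get_obs(); x=R.from_quat(o["ee_rot"]).as_matrix()
    print({k:np.round(o[k],4).tolist() for k in ("clock","position","ft_force","torque","grip_width","grasp_force","joint_pos")}, "yaw",np.degrees(np.arctan2(x[1,0],x[0,0])),"tilt",x[:2,2])
E
python3 - <<'E'
from h import *
st()
im=imaging.camera("scene"); cv2.imwrite("pics/rot1.png",cv2.resize(im[230:350,260:420],None,fx=4,fy=4,interpolation=cv2.INTER_CUBIC))
E
```

```text
{'clock': 3.95, 'position': [0.5114, -0.0467, 0.104], 'ft_force': [-1.3092, -1.339, 5.6028], 'torque': [-0.3295, 0.0864, 0.0459], 'grip_width': 0.6166, 'grasp_force': 62.0874, 'joint_pos': [0.515, 0.2685, -0.5748, 1.8885, 0.1698, 1.0312, -0.9046]} yaw 45.67187588604135 tilt [ 0.00132497 -0.00073311]
```

View pics/rot1.png

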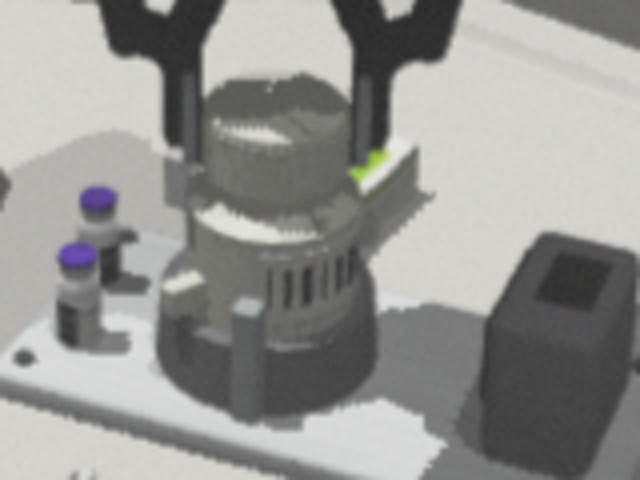

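The jar turns with the cap: the label moved right to crop (310,275), and the ear at (183,283) is approaching the post at (248,310). I'll continue.

>>> jog_arm([
  {"gripper": 0.4, "offset": [0, 0, 0], "rotation": [0, 0, -3]},
  {"gripper": 0.4, "offset": [0, 0, 0], "rotation": [0, 0, -5]},
  {"gripper": 0.4, "offset": [0, 0, 0], "rotation": [0, 0, -5]},
  {"gripper": 0.4, "offset": [0, 0, 0], "rotation": [0, 0, -5]},
  {"gripper": 0.4, "offset": [0, 0, 0], "rotation": [0, 0, -5]},
  {"gripper": 0.4, "offset": [0, 0, 0], "rotation": [0, 0, -4]},
  {"gripper": 0.4, "offset": [0, 0, 0], "rotation": [0, 0, -3]},
  {"gripper": 0.4, "offset": [0, 0, 0], "rotation": [0, 0, 0]},
])

```text
clock: 4.8
position: [0.5113, -0.0464, 0.104]
ee_rot: [0.79, 0.613, 0.0, 0.0]
ft_force: [-1.5, -0.1, 7.5]
grip_width: 0.614
grasp_force: 62.2
```

```bash
python3 -c "
from h import *
st()"
```

```text
{'clock': 4.8, 'position': [0.5113, -0.0464, 0.104], 'ft_force': [-1.5004, -0.1369, 7.4964], 'torque': [-0.0667, 0.2888, 0.0128], 'grip_width': 0.6138, 'grasp_force': 62.1961, 'joint_pos': [0.5782, 0.2819, -0.6483, 1.8855, 0.1969, 1.0367, -0.4024]} yaw 75.64178825562288 tilt [ 0.00106905 -0.00036013]
```

>>> jog_arm([
  {"gripper": 0.4, "offset": [0, 0, 0], "rotation": [0, 0, -1.5]},
  {"gripper": 0.4, "offset": [0, 0, 0], "rotation": [0, 0, -1.5]},
  {"gripper": 0.4, "offset": [0, 0, 0], "rotation": [0, 0, 0]},
])

```text
clock: 5.1
position: [0.5113, -0.0463, 0.104]
ee_rot: [0.774, 0.633, 0.0, 0.0]
ft_force: [-2.0, -0.1, 6.5]
grip_width: 0.617
grasp_force: 62.2
```

```bash
python3 - <<'E'
from h import *
st()
im=imaging.camera("scene"); cv2.imwrite("pics/rot2.png",cv2.resize(im[230:350,260:420],None,fx=4,fy=4,interpolation=cv2.INTER_CUBIC)); st()
E
```

```text
{'clock': 5.1, 'position': [0.5113, -0.0463, 0.104], 'ft_force': [-2.0245, -0.1012, 6.5108], 'torque': [-0.0215, 0.3385, -0.0717], 'grip_width': 0.6169, 'grasp_force': 62.213, 'joint_pos': [0.5845, 0.2833, -0.6557, 1.8853, 0.1997, 1.0374, -0.3533]} yaw 78.58469419162401 tilt [ 0.00095142 -0.00039426]
{'clock': 5.15, 'position': [0.5113, -0.0463, 0.104], 'ft_force': [-1.5558, 0.3009, 6.4273], 'torque': [0.002, 0.4069, -0.1025], 'grip_width': 0.6168, 'grasp_force': 62.2135, 'joint_pos': [0.5844, 0.2833, -0.6556, 1.8853, 0.1997, 1.0373, -0.3539]} yaw 78.5473588653697 tilt [ 0.00100517 -0.00037259]
```

View pics/rot2.png

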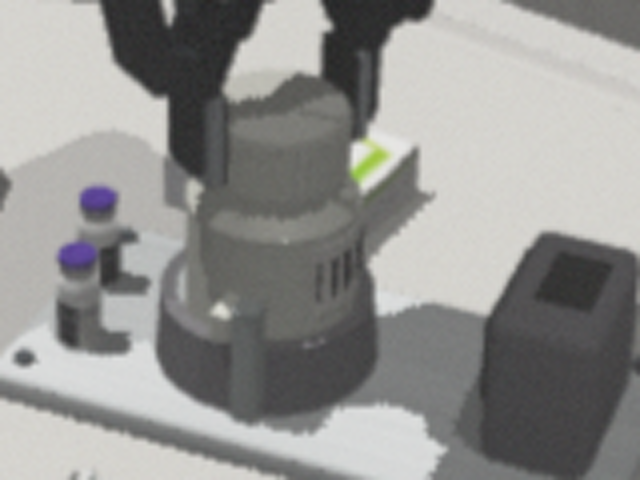

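The ear at crop (222,310) is now about touching the post at (248,315). I'll feel for the stop in 1° steps.

>>> jog_arm([
  {"gripper": 0.4, "offset": [0, 0, 0], "rotation": [0, 0, -1]},
  {"gripper": 0.4, "offset": [0, 0, 0], "rotation": [0, 0, 0]},
])

```text
clock: 5.35
position: [0.5113, -0.0463, 0.104]
ee_rot: [0.769, 0.64, 0.0, 0.0]
ft_force: [-2.0, 0.7, 6.7]
grip_width: 0.618
grasp_force: 62.2
```

```bash
python3 -c "
from h import *
st()"
```

```text
{'clock': 5.35, 'position': [0.5113, -0.0463, 0.104], 'ft_force': [-1.9884, 0.7393, 6.7313], 'torque': [-0.0217, 0.3639, -0.1695], 'grip_width': 0.6182, 'grasp_force': 62.211, 'joint_pos': [0.5866, 0.2837, -0.6581, 1.8852, 0.2006, 1.0376, -0.337]} yaw 79.56066448817627 tilt [ 0.00095259 -0.00036832]
```

>>> jog_arm([
  {"gripper": 0.4, "offset": [0, 0, 0], "rotation": [0, 0, -1]},
  {"gripper": 0.4, "offset": [0, 0, 0], "rotation": [0, 0, 0]},
])

```text
clock: 5.55
position: [0.5113, -0.0463, 0.104]
ee_rot: [0.763, 0.647, 0.0, 0.0]
ft_force: [-1.5, 0.5, 7.0]
grip_width: 0.62
grasp_force: 62.2
```

```bash
python3 -c "
from h import *
st()"
```

```text
{'clock': 5.55, 'position': [0.5113, -0.0463, 0.104], 'ft_force': [-1.4614, 0.5309, 7.0302], 'torque': [-0.0057, 0.3242, -0.0997], 'grip_width': 0.6202, 'grasp_force': 62.1969, 'joint_pos': [0.5888, 0.2843, -0.6606, 1.8851, 0.2017, 1.0377, -0.3202]} yaw 80.56106965144718 tilt [ 0.00097911 -0.00037789]
```

>>> jog_arm([
  {"gripper": 0.4, "offset": [0, 0, 0], "rotation": [0, 0, -1]},
  {"gripper": 0.4, "offset": [0, 0, 0], "rotation": [0, 0, 0]},
])

```text
clock: 5.75
position: [0.5113, -0.0463, 0.104]
ee_rot: [0.757, 0.653, 0.0, 0.0]
ft_force: [-2.6, 0.3, 6.6]
grip_width: 0.615
grasp_force: 62.2
```

```bash
python3 -c "
from h import *
st()"
```

```text
{'clock': 5.75, 'position': [0.5113, -0.0463, 0.104], 'ft_force': [-2.565, 0.2514, 6.5738], 'torque': [0.0252, 0.279, -0.166], 'grip_width': 0.6154, 'grasp_force': 62.1957, 'joint_pos': [0.5909, 0.2848, -0.6632, 1.885, 0.2026, 1.038, -0.3036]} yaw 81.55861533872626 tilt [ 0.0009732 -0.0003089]
```

>>> jog_arm([
  {"gripper": 0.4, "offset": [0, 0, 0], "rotation": [0, 0, -1]},
  {"gripper": 0.4, "offset": [0, 0, 0], "rotation": [0, 0, 0]},
])

```text
clock: 5.95
position: [0.5113, -0.0463, 0.104]
ee_rot: [0.751, 0.66, 0.0, 0.0]
ft_force: [-1.4, -1.2, 6.2]
grip_width: 0.62
grasp_force: 62.2
```

```bash
python3 -c "
from h import *
st()
imaging.camera('scene'); st()"
```

```text
{'clock': 5.95, 'position': [0.5113, -0.0463, 0.104], 'ft_force': [-1.4, -1.1692, 6.2017], 'torque': [-0.0432, 0.2651, -0.1254], 'grip_width': 0.6198, 'grasp_force': 62.1814, 'joint_pos': [0.5931, 0.2854, -0.6658, 1.8849, 0.2037, 1.0381, -0.2869]} yaw 82.56261643329073 tilt [ 0.00103552 -0.00036692]
{'clock': 6.0, 'position': [0.5113, -0.0463, 0.104], 'ft_force': [-1.6031, 0.6647, 6.6462], 'torque': [-0.0075, 0.3147, -0.1], 'grip_width': 0.6149, 'grasp_force': 62.1827, 'joint_pos': [0.5931, 0.2853, -0.6657, 1.8849, 0.2038, 1.0381, -0.2872]} yaw 82.54008800526643 tilt [ 0.0010657  -0.00041331]
```

>>> jog_arm([
  {"gripper": 0.4, "offset": [0, 0, 0], "rotation": [0, 0, -1]},
  {"gripper": 0.4, "offset": [0, 0, 0], "rotation": [0, 0, 0]},
])

```text
clock: 6.2
position: [0.5113, -0.0463, 0.104]
ee_rot: [0.746, 0.666, 0.0, 0.0]
ft_force: [-2.2, 0.6, 5.8]
grip_width: 0.619
grasp_force: 62.2
```

```bash
python3 - <<'E'
from h import *
st()
im=imaging.camera("scene"); cv2.imwrite("pics/rot3.png",cv2.resize(im[250:340,280:400],None,fx=6,fy=6,interpolation=cv2.INTER_CUBIC)); st()
E
```

```text
{'clock': 6.2, 'position': [0.5113, -0.0463, 0.104], 'ft_force': [-2.2233, 0.566, 5.7653], 'torque': [0.0286, 0.2652, -0.1208], 'grip_width': 0.6188, 'grasp_force': 62.1792, 'joint_pos': [0.5953, 0.2859, -0.6683, 1.8848, 0.2047, 1.0383, -0.2702]} yaw 83.5563644950149 tilt [ 0.00101907 -0.00030231]
{'clock': 6.25, 'position': [0.5113, -0.0463, 0.104], 'ft_force': [-1.1002, -0.4369, 5.8614], 'torque': [0.0498, 0.2554, -0.1495], 'grip_width': 0.6186, 'grasp_force': 62.1799, 'joint_pos': [0.5953, 0.2859, -0.6683, 1.8848, 0.2047, 1.0383, -0.2706]} yaw 83.53647292636985 tilt [ 0.00103431 -0.00030863]
```

View pics/rot3.png

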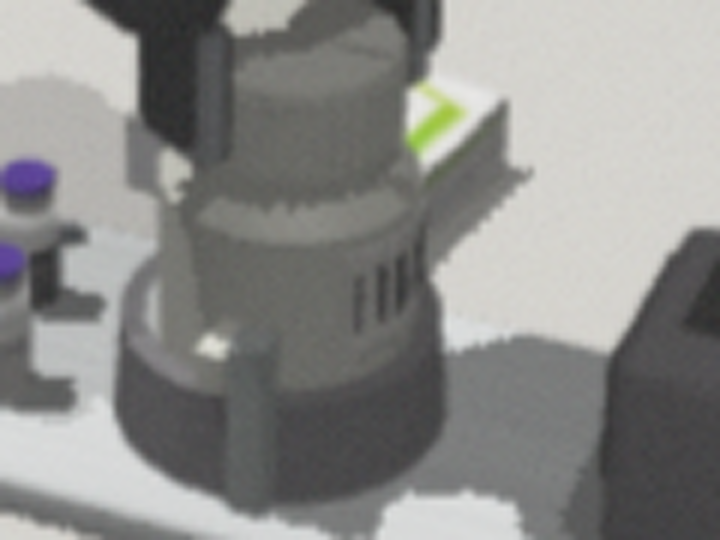

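Rot3: the ear at full-frame (315.3,307.5) and the label bars at columns 340–350 sit where they did in rot2, 5° ago, so the jar appears stopped against the posts. I'll check numerically against the predicted facing pose.

```bash
python3 - <<'E'
from h import *
def up(f,fx,x0,y0):
    im=cv2.imread(f); return im
r2=cv2.resize(cv2.imread("pics/rot2.png"),(160,120),interpolation=cv2.INTER_AREA)   # origin 260,230
r3=cv2.resize(cv2.imread("pics/rot3.png"),(120,90),interpolation=cv2.INTER_AREA)    # origin 280,250
g2=cv2.cvtColor(r2,6).astype(float)[20:110,20:140]; g3=cv2.cvtColor(r3,6).astype(float)
print("diff jar body",np.abs(g2-g3)[38:64,30:75].mean(),"cap",np.abs(g2-g3)[8:28,38:68].mean(),"plate",np.abs(g2-g3)[70:88,0:60].mean())
j2,j3=[g[38:64,25:75].astype(np.float32) for g in(g2,g3)]
print("jar shift",cv2.phaseCorrelate(j2,j3,cv2.createHanningWindow((50,26),5)))
print("row bars r2",g2[47,56:74].round().astype(int),"r3",g3[47,56:74].round().astype(int))
c=np.array([.5108,-.0460])
for a in(-72,-69,-66,-63):
    f=lambda r,z,d:proj("scene",[*(c+r*np.array([np.cos(np.radians(a+d)),np.sin(np.radians(a+d))])),z]).round(1)
    print(a,"label",f(.033,.062,0),"ear tip top",f(.044,.057,-90),"capmark(closed)",f(.022,.118,0))
E
```

```text
diff jar body 1.935042735042735 cap 2.69 plate 1.2574074074074073
jar shift ((0.37436930801286294, 0.22703848521945424), 0.9881010977427165)
row bars r2 [104 103 101  86  88 100  94  69  80  89  64  66  82  81  81 106 159 202] r3 [104 101  99  82  87 102  93  70  80  88  65  67  79  80  81 104 159 204]
-72 label [346.4 294.1] ear tip top [311.2 305.9] capmark(closed) [340.7 258.6]
-69 label [346.9 293.5] ear tip top [312.6 306.3] capmark(closed) [341.1 258.2]
-66 label [347.4 292.9] ear tip top [314.1 306.7] capmark(closed) [341.4 257.9]
-63 label [347.7 292.3] ear tip top [315.6 307.1] capmark(closed) [341.7 257.5]
```

The jar is stopped against the posts and facing the scanner (ear column 315 vs 314–315 predicted). I'll hold it for the scan, with the grip firmed a little.

>>> jog_arm([
  {"gripper": 0.4, "offset": [0, 0, 0], "rotation": [0, 0, 0]},
  {"gripper": 0.4, "offset": [0, 0, 0], "rotation": [0, 0, 0]},
  {"gripper": 0.4, "offset": [0, 0, 0], "rotation": [0, 0, 0]},
  {"gripper": 0.4, "offset": [0, 0, 0], "rotation": [0, 0, 0]},
  {"gripper": 0.4, "offset": [0, 0, 0], "rotation": [0, 0, 0]},
  {"gripper": 0.4, "offset": [0, 0, 0], "rotation": [0, 0, 0]},
  {"gripper": 0.4, "offset": [0, 0, 0], "rotation": [0, 0, 0]},
  {"gripper": 0.4, "offset": [0, 0, 0], "rotation": [0, 0, 0]},
  {"gripper": 0.4, "offset": [0, 0, 0], "rotation": [0, 0, 0]},
  {"gripper": 0.4, "offset": [0, 0, 0], "rotation": [0, 0, 0]},
  {"gripper": 0.4, "offset": [0, 0, 0], "rotation": [0, 0, 0]},
  {"gripper": 0.4, "offset": [0, 0, 0], "rotation": [0, 0, 0]},
  {"gripper": 0.4, "offset": [0, 0, 0], "rotation": [0, 0, 0]},
  {"gripper": 0.4, "offset": [0, 0, 0], "rotation": [0, 0, 0]},
], newtons=90)

```text
clock: 7.65
position: [0.5114, -0.0463, 0.1042]
ee_rot: [0.746, 0.666, 0.0, 0.001]
ft_force: [-2.4, -0.1, 7.9]
grip_width: 0.608
grasp_force: 92.2
```

```bash
python3 - <<'E'
from h import *
st()
im=imaging.camera("scene"); st(); cv2.imwrite("pics/hold_full.png",im)
E
```

```text
{'clock': 7.65, 'position': [0.5114, -0.0463, 0.1042], 'ft_force': [-2.4121, -0.0887, 7.9366], 'torque': [0.0556, 0.4037, -0.151], 'grip_width': 0.6078, 'grasp_force': 92.201, 'joint_pos': [0.5952, 0.2857, -0.6683, 1.8846, 0.2047, 1.0385, -0.2707]} yaw 83.52884416622716 tilt [ 0.00122827 -0.00045727]
{'clock': 7.7, 'position': [0.5114, -0.0463, 0.1042], 'ft_force': [-1.8416, -0.0539, 7.9159], 'torque': [0.0344, 0.4181, -0.1458], 'grip_width': 0.609, 'grasp_force': 92.2016, 'joint_pos': [0.5953, 0.2857, -0.6683, 1.8846, 0.2047, 1.0385, -0.2707]} yaw 83.5284146695519 tilt [ 0.00120507 -0.00046558]
```

>>> jog_arm([
  {"gripper": 0.4, "offset": [0, 0, 0], "rotation": [0, 0, -2]},
  {"gripper": 0.4, "offset": [0, 0, 0], "rotation": [0, 0, -3]},
  {"gripper": 0.4, "offset": [0, 0, 0], "rotation": [0, 0, -3]},
  {"gripper": 0.4, "offset": [0, 0, 0], "rotation": [0, 0, -3]},
  {"gripper": 0.4, "offset": [0, 0, 0], "rotation": [0, 0, -3]},
  {"gripper": 0.4, "offset": [0, 0, 0], "rotation": [0, 0, -2]},
])

```text
clock: 8.3
position: [0.5116, -0.0462, 0.1043]
ee_rot: [0.645, 0.764, 0.0, 0.001]
ft_force: [-1.0, 0.6, 8.0]
grip_width: 0.609
grasp_force: 92.3
```

```bash
python3 - <<'E'
from h import *
st()
im=imaging.camera("scene"); st(); cv2.imwrite("pics/t15_full.png",im)
a=cv2.imread("pics/hold_full.png",0).astype(np.float32); b=cv2.cvtColor(im,6).astype(np.float32)
print("jar", cv2.phaseCorrelate(a[288:314,305:355],b[288:314,305:355],cv2.createHanningWindow((50,26),5)))
print("cap side",np.abs(a-b)[265:275,320:348].mean(),"cap top",np.abs(a-b)[250:262,320:345].mean(),"jar",np.abs(a-b)[288:314,305:355].mean())
E
```

```text
{'clock': 8.3, 'position': [0.5116, -0.0462, 0.1043], 'ft_force': [-1.0008, 0.5722, 8.0057], 'torque': [0.0675, 0.2516, -0.13], 'grip_width': 0.6091, 'grasp_force': 92.3236, 'joint_pos': [0.631, 0.2947, -0.7104, 1.8827, 0.2217, 1.0418, -0.0023]} yaw 99.6443131132856 tilt [ 0.00170004 -0.0002743 ]
{'clock': 8.35, 'position': [0.5117, -0.0463, 0.1043], 'ft_force': [-0.1824, 0.2313, 8.2763], 'torque': [-0.0144, 0.1926, -0.0581], 'grip_width': 0.6083, 'grasp_force': 92.3344, 'joint_pos': [0.6312, 0.2948, -0.7106, 1.8827, 0.2219, 1.0418, -0.0006]} yaw 99.7457125212446 tilt [ 0.00177387 -0.00035233]
jar ((-0.18633086283089995, 0.3617869726860494), 0.509139737729673)
cap side 5.6285715 cap top 18.37 jar 3.7792308
```

>>> jog_arm([
  {"gripper": 0.4, "offset": [0, 0, 0], "rotation": [0, 0, -3]},
  {"gripper": 0.4, "offset": [0, 0, 0], "rotation": [0, 0, -3]},
  {"gripper": 0.4, "offset": [0, 0, 0], "rotation": [0, 0, -3]},
  {"gripper": 0.4, "offset": [0, 0, 0], "rotation": [0, 0, -3]},
  {"gripper": 0.4, "offset": [0, 0, 0], "rotation": [0, 0, -2]},
  {"gripper": 0.4, "offset": [0, 0, 0], "rotation": [0, 0, 0]},
])

```text
clock: 8.95
position: [0.5122, -0.0463, 0.1049]
ee_rot: [0.548, 0.837, 0.0, 0.001]
ft_force: [-1.6, 0.2, 13.5]
grip_width: 0.604
grasp_force: 93.0
```

```bash
python3 -c "
from h import *
st()"
```

```text
{'clock': 8.95, 'position': [0.5122, -0.0463, 0.1049], 'ft_force': [-1.641, 0.166, 13.5289], 'torque': [-0.0095, 0.4444, -0.0441], 'grip_width': 0.6045, 'grasp_force': 92.9893, 'joint_pos': [0.6628, 0.3031, -0.7482, 1.8803, 0.2379, 1.0456, 0.2295]} yaw 113.60750167920281 tilt [ 0.00292323 -0.00074746]
```

>>> jog_arm([
  {"gripper": 0.4, "offset": [0, 0, 0], "rotation": [0, 0, -3]},
  {"gripper": 0.4, "offset": [0, 0, 0], "rotation": [0, 0, -3]},
  {"gripper": 0.4, "offset": [0, 0, 0], "rotation": [0, 0, 0]},
])

```text
clock: 9.25
position: [0.5122, -0.0461, 0.105]
ee_rot: [0.503, 0.864, 0.0, 0.001]
ft_force: [-2.0, -0.7, 15.6]
grip_width: 0.608
grasp_force: 93.2
```

```bash
python3 - <<'E'
from h import *
st()
im=imaging.camera("scene"); cv2.imwrite("pics/unscrew.png",cv2.resize(im[245:335,280:400],None,fx=6,fy=6,interpolation=cv2.INTER_CUBIC)); st()
E
```

```text
{'clock': 9.25, 'position': [0.5122, -0.0461, 0.105], 'ft_force': [-2.0359, -0.705, 15.5728], 'torque': [0.0559, 0.5517, -0.0336], 'grip_width': 0.6075, 'grasp_force': 93.2123, 'joint_pos': [0.6766, 0.307, -0.765, 1.8796, 0.2449, 1.0476, 0.3293]} yaw 119.64527408734187 tilt [ 0.00277591 -0.00060742]
{'clock': 9.3, 'position': [0.5122, -0.0462, 0.1051], 'ft_force': [-2.502, 1.2153, 15.9293], 'torque': [0.1908, 0.6154, -0.0264], 'grip_width': 0.6117, 'grasp_force': 93.2051, 'joint_pos': [0.6765, 0.307, -0.7647, 1.8795, 0.2449, 1.0475, 0.328]} yaw 119.56614050942005 tilt [ 0.00291371 -0.00061713]
```

The upward force rose to about 16 N and the cap is rising, so it is turning with the gripper. A little further to be clear of the lugs, then straight up.

>>> jog_arm([
  {"gripper": 0.4, "offset": [0, 0, 0], "rotation": [0, 0, -2.5]},
  {"gripper": 0.4, "offset": [0, 0, 0], "rotation": [0, 0, -2.5]},
  {"gripper": 0.4, "offset": [0, 0, 0], "rotation": [0, 0, 0]},
  {"gripper": 0.4, "offset": [0, 0, -0.002], "rotation": [0, 0, 0]},
  {"gripper": 0.4, "offset": [0, 0, -0.002], "rotation": [0, 0, 0]},
  {"gripper": 0.4, "offset": [0, 0, 0], "rotation": [0, 0, 0]},
])

```text
clock: 9.9
position: [0.5109, -0.0464, 0.1074]
ee_rot: [0.465, 0.885, -0.0, 0.0]
ft_force: [-0.2, -0.5, -1.1]
grip_width: 0.607
grasp_force: 93.7
```

```bash
python3 -c "
from h import *
st()"
```

```text
{'clock': 9.9, 'position': [0.5109, -0.0464, 0.1074], 'ft_force': [-0.1942, -0.5379, -1.0872], 'torque': [0.0027, -0.0472, -0.0107], 'grip_width': 0.6074, 'grasp_force': 93.6888, 'joint_pos': [0.6905, 0.3064, -0.7797, 1.878, 0.2464, 1.0555, 0.4141]} yaw 124.53615010330127 tilt [ 9.4615038e-05 -1.9837731e-04]
```

Free: the force is now about the cap's weight. I'll lift about 40 mm.

>>> jog_arm([
  {"gripper": 0.4, "offset": [0, 0, -0.002], "rotation": [0, 0, 0]},
  {"gripper": 0.4, "offset": [0, 0, -0.003], "rotation": [0, 0, 0]},
  {"gripper": 0.4, "offset": [0, 0, -0.004], "rotation": [0, 0, 0]},
  {"gripper": 0.4, "offset": [0, 0, -0.005], "rotation": [0, 0, 0]},
  {"gripper": 0.4, "offset": [0, 0, -0.005], "rotation": [0, 0, 0]},
  {"gripper": 0.4, "offset": [0, 0, -0.005], "rotation": [0, 0, 0]},
  {"gripper": 0.4, "offset": [0, 0, -0.005], "rotation": [0, 0, 0]},
  {"gripper": 0.4, "offset": [0, 0, -0.005], "rotation": [0, 0, 0]},
  {"gripper": 0.4, "offset": [0, 0, -0.004], "rotation": [0, 0, 0]},
  {"gripper": 0.4, "offset": [0, 0, -0.002], "rotation": [0, 0, 0]},
  {"gripper": 0.4, "offset": [0, 0, 0], "rotation": [0, 0, 0]},
  {"gripper": 0.4, "offset": [0, 0, 0], "rotation": [0, 0, 0]},
])

```text
clock: 11.1
position: [0.5108, -0.0463, 0.1472]
ee_rot: [0.465, 0.885, -0.0, -0.0]
ft_force: [0.4, -0.7, -0.3]
grip_width: 0.607
grasp_force: 93.7
```

```bash
python3 - <<'E'
from h import *
st()
im=imaging.camera("scene"); cv2.imwrite("pics/lift_full.png",im); cv2.imwrite("pics/lift.png",cv2.resize(im[225:335,280:400],None,fx=5,fy=5,interpolation=cv2.INTER_CUBIC)); st()
E
```

```text
{'clock': 11.1, 'position': [0.5108, -0.0463, 0.1472], 'ft_force': [0.3709, -0.6598, -0.3316], 'torque': [0.0168, -0.0113, 0.0048], 'grip_width': 0.6074, 'grasp_force': 93.6833, 'joint_pos': [0.7128, 0.2544, -0.7958, 1.8389, 0.2001, 1.1307, 0.45]} yaw 124.5409534241596 tilt [-1.5494755e-04 -7.8009571e-05]
{'clock': 11.15, 'position': [0.5108, -0.0463, 0.1471], 'ft_force': [-0.0942, -0.7442, -0.0959], 'torque': [0.0628, -0.0025, -0.0008], 'grip_width': 0.6069, 'grasp_force': 93.6829, 'joint_pos': [0.7128, 0.2545, -0.7958, 1.839, 0.2001, 1.1307, 0.4501]} yaw 124.54265045156096 tilt [-2.74818817e-04 -4.06534093e-05]
```

View pics/lift.png

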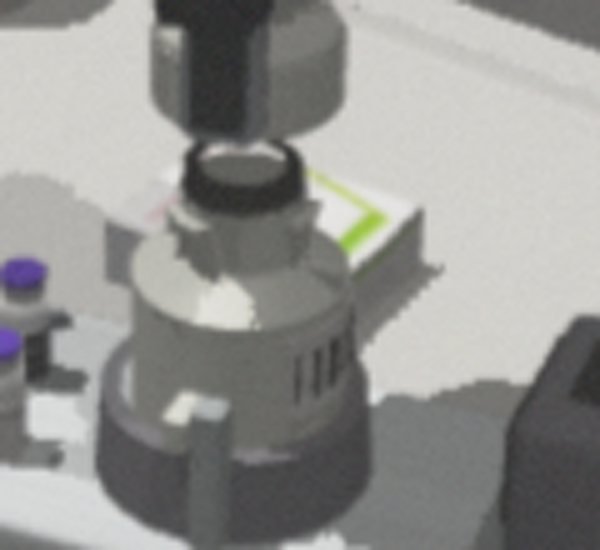

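The cap is held level above the open mouth (cap centre crop (248,~100), mouth ring (243,178)). The jar is still seated, with label bars at columns 339–349 as before. One numeric check of centring and facing.

```bash
python3 - <<'E'
from h import *
a=cv2.imread("pics/hold_full.png",0); b=cv2.imread("pics/lift_full.png",0)
print("bars",a[297,334:354],b[297,334:354])
# black mouth ring extent and cap side extent in the scene picture
m=(b[245:275,310:350]<70).astype(np.uint8); n,l,s,c=cv2.connectedComponentsWithStats(m); i=1+s[1:,4].argmax(); print("ring",s[i]+[310,245,0,0,0])
x,y,w,h=s[i][:4]; mid=(310+x+(w-1)/2)
p=[.5108,-.0463]; print("mid col",mid,"pred mouth",proj("scene",[*p,.110]),"pred cap",proj("scene",[*p,.140]))
E
```

```text
bars [105 104 103 102  99  83  85 102  99  67  78  90  63  64  80  80  82 101
 157 203] [105 103 102 100  98  80  94 105  95  64  82  87  61  73  78  80  78 101
 156 200]
ring [317 254  23  14 159]
mid col 328.0 pred mouth [326.8748403  259.54386717] pred cap [327.24207964 241.0418669 ]
```

```bash
python3 -c "
from workcell import workorder
print(workorder.hand_in())"
```

```text
the job is handed in; nothing more can be done
None
```

The job is handed in (no verdict came back): the jar is seated with its label to the scanner and was held over a second for reading, though its ears met the posts about 5° before I stopped turning, so the cap may have been loosened that much before the read. The cap came free and is held level, centred to about 1 mm, about 2 cm above the mouth.

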